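# Hang the padauk cross-cup on the padauk ken

### The job

Take the red padauk cross-cup out of its saddle and hang it by its hole over the spike of the matching red padauk ken in the slanted stand, with its two cups in line with the row of ken and the large cup on the robot's left. The ken rocks loosely sideways in its slot and may lean either way, so straighten it or feel for its tip first; keep the cross-cup in the fingers until it is fully down on the ken's shoulder, do not let it drop, then let go. Do not bump the other two ken, and leave everything else where it is.

Things in the scene. Friction and masses are not known exactly. Their poses are not given: they have to be found in the camera images.
- crosscup: Red-orange padauk wood cross-cup of a kendama, 74 mm long, about 45 g: a bar with a cup at each end, bored through the middle, where it balances. Origin at the hole's centre, 42 mm above the table at the start; z is the hole's axis (vertical at the start), y runs along the piece to the large cup. Hole 15 mm wide, 24 mm long. Grip the bar by its flat sides: 28 mm wide (x), 24 mm high (z), 34 mm long (y).
- large_cup (a point): Centre of the rim of the cross-cup's large cup (46 mm across; the small one is 40 mm), 37 mm from the hole's axis along the cross-cup's y.
- saddle: Fixed pale wooden saddle, base 60 x 84 x 12 mm, with two V rests, 33 mm high, under the rims of the cross-cup's cups (26 to 37 mm either side of the middle). Origin under the base's centre, below the cross-cup's hole; axes parallel to the cross-cup's. Between the rests both sides of the bar are free down to the base.
- stand: Fixed walnut wedge, 120 mm deep, 330 mm long, 30 mm high in front, 105 mm at the back, its face sloping 32 degrees down to the robot. Origin under its centre; y along the row, to the robot's left. Three slots, each 52 mm along the row, lie in the face 105 mm apart with a ken in each; which wood stands in which slot changes.
- padauk_seat: Fixed point, the middle of the padauk (red-orange wood) ken's slot on the sloping face. z: square to the face, 32 degrees off vertical, leaning to the robot; y: along the row to the left; x: up the slope. Along the ken from here: handle 18 mm thick, shoulder 22 mm thick ending flat at 42 mm, neck 13 mm thick to 64 mm, spike tapering to 8 mm at its blunt tip at 94 mm.
- padauk_home (a point): Fixed point 54 mm up padauk_seat's z axis: the cross-cup's origin comes here when it rests on the shoulder of the straightened ken (its z along the seat's z, its y along the row to the left). The spike then stands 40 mm past it, between the fingers: keep the palm clear of it.
- padauk_slot: Same point as padauk_seat, axes parallel to the stand's. The ken is loose: it pivots here along the row, up to 11 degrees either way, so its tip may stand up to 18 mm left or right of the seat's z axis; its lean is not measured. It never leans across the row. Felt holds it where it is left; 1.5 N sideways at the spike moves it, so closing the fingers on it straightens it.
- maple_slot: Foot of the maple (pale wood) ken, same shape as the padauk one, loose in the same way; at the middle of its slot on the sloping face, axes parallel to the stand's. Not to be bumped.
- walnut_slot: Foot of the walnut (dark brown) ken, same shape, loose in the same way; at the middle of its slot on the sloping face, axes parallel to the stand's. Not to be bumped.
- ball_center (a point): Centre of a yellow lacquered ball, 60 mm, lying on a fixed dark wooden ring 62 mm wide and 12 mm high. Bystander.
- disk: Horn polishing disk, 90 mm wide, 18 mm high, lying flat. Origin under its centre. Bystander.
- jar: Squat brown-grey stoneware jar with lid, 98 mm wide, 97 mm high. Origin under its centre. Bystander.
- brush: Red-handled flat brush, 200 mm long, lying; x towards the bristles. Origin under its middle. Bystander.
- tin: Oil tin with orange label, 72 mm wide, 100 mm high. Origin under its centre. Bystander.
- block: Cork sanding block, 111 x 66 x 33 mm. Origin under its centre. Bystander.
Not all that is in view belongs to the job. What is shaped like the crosscup but blue, green or turquoise is not meant.

How it is judged:
On the way:
1. the cross-cup, still in the fingers, is down on the padauk ken, within about 6 mm of its shoulder (z of crosscup in the frame of padauk_seat between 0.045 and 0.06 m and x of crosscup in the frame of padauk_seat between -0.008 and 0.008 m and y of crosscup in the frame of padauk_seat between -0.016 and 0.016 m and contact force between the fingers and crosscup above 1 N), for 0.1 s.
At the end, for the whole second after the job is handed in: At rest and released on the padauk ken's shoulder: origin 48 to 57.5 mm up the seat's z axis, within 6 mm of it across and 15 mm along the row; hole within 0.26 rad of that axis, length within 0.35 rad of the row, large cup on the robot's left (z of crosscup in the frame of padauk_seat between 0.048 and 0.0575 m and x of crosscup in the frame of padauk_seat between -0.006 and 0.006 m and y of crosscup in the frame of padauk_seat between -0.015 and 0.015 m and angle between the z axis of crosscup and the z axis of padauk_seat, either way round below 0.26 rad and y of large_cup in the frame of padauk_seat above 0.02 m and angle between the y axis of crosscup and the y axis of padauk_seat, either way round below 0.35 rad and linear speed of crosscup below 0.02 m/s and contact force between the fingers and crosscup below 0.1 N); the robot touches nothing.
It fails at once if another ken bumped with more than 4 N by the robot or the cross-cup (contact force between any of the arm, the fingers, crosscup and maple_slot above 4 N or contact force between any of the arm, the fingers, crosscup and walnut_slot above 4 N).
It fails at once if a bystander moved by more than 20 mm (distance of any of disk, jar, brush, tin, block, ball_center from where it was at the start of the episode above 0.02 m).
It also fails if it takes over 48 s, if anything falls off the work surface, if the arm or the gripper's body presses on something with over 40 N, if the wrist force passes 120 N, or if a joint passes its speed limit or range.

### The arm

A 6-joint arm with a two-finger parallel gripper is mounted at the origin on the work surface. World frame = base frame: x ahead of the robot, y to its left, z up, the work surface at z = 0. Lengths are in m, angles in rad, forces in N, time in s.
With the tool pointing down it reaches from about 0.225 to 0.875 m from the base axis. Payload 3.4 kg.
Tool frame: the origin (TCP) lies between the finger pads; the fingertips stand 11 mm ahead of it and the grasp point (between the pads) lies 8 mm behind it (tips_ahead is the distance from the TCP to the fingertips, in m); z points along the fingers, x is the direction in which the jaws open and shut, and the axes are right-handed (so a half turn about z gives the same grasp; the last joint's range is limited). The gripper opens to 85 mm and grips with 20 to 120 N. Pads are 22 mm wide; open, the fingers measure 114 mm over their backs; the gripper's body (76 mm by 85 mm) begins 54 mm behind the grasp point. The pads swing forward as they close: fully open they stand 13 mm farther back than shut.
Start: joints at [1.025, 0.276, 1.505, -0, 1.361, -0.121], TCP at [0.237, 0.524, 0.242] pointing down, gripper open.
Joint ranges: [-2.89, 2.89], [-0.75, 2.08], [0.22, 2.7], [-1.18, 4.32], [0.11, 2.71], [-2.7, 2.7]. Speed limits (rad/s): [2.57, 2.57, 3.14, 3.14, 3.14, 3.14].

### API

Orientations are given as a unit quaternion [w, x, y, z].
In Python, from rig import get_state, get_image, sign_off, masks_of, tips_ahead gives the robot as it stands.
- The arm moves only by the tool play_rows, never from a script. Its argument "series" is a list of rows, each an object of numbers: "fingers": the closure, from -1 (fully open) to 1 (shut); "dx", "dy", "dz": the shift along the world's x, y, z in mm; "turn": the turn about the world's z in rad. A call has 1 to 20 rows; each row shifts and turns the pose as measured when the row begins; what a row does not reach is not made up. A row lasts 1/12 s, in which the tool goes at most 41.7 mm and 7.16 degrees, less where a joint would pass 70% of its speed; a pose out of reach is approached as far as the arm can. A call with a gripper value outside its range is refused whole. The fingers move at their own pace and stop on an object; "squeeze" is the grip in N (left out, the last holds). Time passes only in rows, so rows that do not move let the fingers close. It gives the time, the measured TCP pose, the force and the opening at its end, in the units of the state.
- get_state(): the state, without advancing time (a new reading comes with each control period).
- get_image(name): name is "scene" or "top" or "wrist"; returns a dict with "pixels" (384x512x3 uint8, red, green, blue), "vfov" (degrees; the focal length in pixels is half the picture's height over the tangent of half this angle, whatever the lens; pixels are square), "cx", "cy" (the principal point, pixels), "dist" ([k1, k2, p1, p2, k3] as OpenCV has them; the pictures are not rectified), "rvec" (rotation vector, rad) and "tvec" (3), from world to camera coordinates, as OpenCV has them; the wrist camera has in their place "hand_eye" (4x4, takes a point from camera to tool coordinates, whose origin is the TCP and whose axes are the tool frame's). Camera axes: x right, y down, z forward; pixel columns grow to the right and rows downward; lengths in m; the calibration is good to about 2 mm. A picture is of the moment at which its call begins: read the wrist's pose just before it. There is no depth.
- sign_off(): hands the job in, once; it reports no verdict.
Trained networks look in a picture, given as the dict that the camera call returned (one of the last four; its "shot" number tells which), for a name from the list of things; names that differ only in an ending like _2 or _b are one class to them, and where a whole thing is asked for, a point or a joint stands for the part that bears it (a point fixed in the world has none). Each returns a list of dicts, best first, with "p" (0 to 1); they miss things now and then, are a little off and sometimes report something else, mostly with a low value. They report only what shows in the picture. A call takes as long as a camera call. They do not tell look-alikes from the thing itself.
- masks_of(picture, label): "region" (384x512 bool, what is visible of it) and "xy" ([column, row] in pixels, amid what is visible of it).
The state is a dict: "clock": time; "qpos": joint angles; "qd": joint speeds; "effort": joint torques, N m; "position": TCP position; "ee_rot": TCP orientation; "contact_force": force on the tool from outside, world axes, zero at the start; "moment": the same for the moment, N m; "width": finger opening in m.
Only numpy, scipy, OpenCV 4.12 (cv2) and the standard library are available. Lean on these libraries where they do the work, as an engineer would, in place of code of your own. Each camera call takes 0.05 s, during which the arm holds its last target. There are 200 camera calls.

## Working session

There is one attempt and no reset: what is moved stays moved. The work goes in short steps, Python scripts to look and compute and a tool call to move; the robot and the scene stay as the last step left them, time stands still between calls to the robot, and variables do not carry over. Pictures are saved under pics/ and viewed, about 8 in all and at most 12, crops included, and the job is handed in when it is done.

Besides the shell and the picture viewer there is one more tool, called by a JSON object that holds its "api" and its "payload", one argument or row to a line. play_rows: Moves the arm, as the interface text tells. Its arguments: {"type":"object","properties":{"series":{"type":"array"},"squeeze":{"type":"number"}},"required":["series"]}

```bash
mkdir -p pics; ls; python3 - <<'E'
from rig import *
import cv2,numpy as np
s=get_state();print(s['clock'],s['position'],s['ee_rot'],s['width'],tips_ahead)
ims=[]
for n in ['scene','top']:
    d=get_image(n);print(n,{k:d[k] for k in d if k!='pixels'})
    cv2.imwrite(f'pics/{n}1.png',d['pixels'][:,:,::-1])
    for l in ['crosscup','saddle','stand','padauk_slot','maple_slot','walnut_slot']:
        print(l,[(round(m['p'],2),[round(float(v)) for v in m['xy']],int(m['region'].sum())) for m in masks_of(d,l)])
E
```

```text
pics
0.0 [0.23670916 0.52345748 0.24142779] [ 3.99287074e-04  8.40276609e-01  5.42157138e-01 -8.36024854e-04] 0.08566182404949296 0.011
scene {'vfov': 51.21300080176976, 'cx': 257.95130438926856, 'cy': 192.5450656757242, 'dist': array([-0.01586531,  0.        ,  0.        ,  0.        ,  0.        ]), 'rvec': array([ 1.21387927,  2.20965613, -1.0471533 ]), 'tvec': array([ 0.31282123, -0.22495924,  1.4859461 ]), 'shot': 1}
crosscup [(0.81, [229, 147], 215), (0.68, [213, 200], 290), (0.55, [219, 166], 300), (0.48, [178, 164], 242)]
saddle [(0.61, [216, 178], 298)]
stand [(0.6, [310, 235], 5234)]
padauk_slot [(0.54, [355, 215], 236)]
maple_slot [(0.63, [276, 193], 190)]
walnut_slot [(0.5, [311, 205], 211)]
top {'vfov': 43.1600591876489, 'cx': 253.95946967927108, 'cy': 192.3996453207163, 'dist': array([-0.0414593,  0.       ,  0.       ,  0.       ,  0.       ]), 'rvec': array([ 2.15767945, -2.12729361,  0.19682686]), 'tvec': array([-0.0376339 ,  0.57458888,  1.6234393 ]), 'shot': 2}
crosscup [(0.65, [318, 261], 247), (0.57, [346, 218], 232), (0.49, [307, 224], 225), (0.48, [292, 199], 214)]
saddle [(0.56, [309, 231], 194)]
stand [(0.69, [204, 194], 3490)]
padauk_slot []
maple_slot [(0.56, [170, 204], 83), (0.49, [234, 195], 68)]
walnut_slot [(0.48, [202, 202], 58), (0.48, [229, 253], 528)]
```

```bash
python3 - <<'E'
import cv2,numpy as np
a=cv2.imread('pics/scene1.png')[110:290,140:420];b=cv2.imread('pics/top1.png')[140:300,120:400]
a=cv2.resize(a,(700,450)[:2],interpolation=2)if 0 else cv2.resize(a,None,fx=2,fy=2,interpolation=2)
b=cv2.resize(b,None,fx=1.4,fy=1.4,interpolation=2)
c=np.zeros((a.shape[0]+b.shape[0],560,3),np.uint8);c[:a.shape[0]]=a;c[a.shape[0]:,:b.shape[1]]=b
print(c.shape);cv2.imwrite('pics/c1.png',c)
E
```

```text
(584, 560, 3)
```

View pics/c1.png

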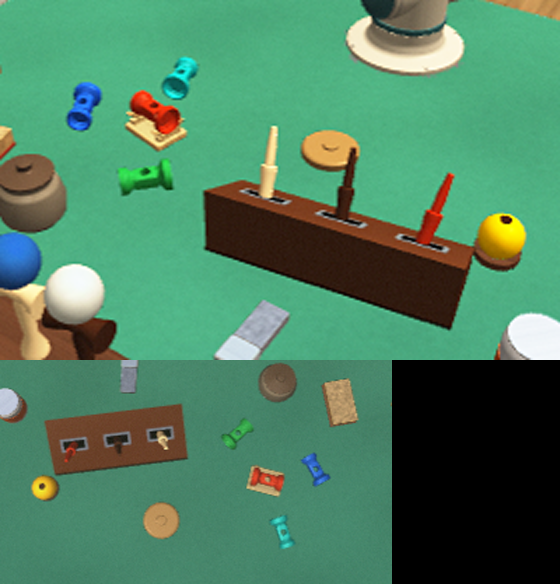

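The cameras look from behind the stand (scene) and from above (top). The red cross-cup lies in its saddle at scene ≈(218,166) and top ≈(310,226). The padauk ken is at the end slot, scene ≈(355,215), top ≈(170,204). The tool only yaws, so I'll grip the cross-cup across its rims, which lets it pivot onto the leaning spike. First a coarse fit of the poses.

```bash
cat > h.py <<'E'
import numpy as np,cv2
from scipy.spatial.transform import Rotation as R
from scipy.optimize import minimize
def K(d):
    f=192/np.tan(np.radians(d['vfov']/2)); return np.array([[f,0,d['cx']],[0,f,d['cy']],[0,0,1.]])
def cam(d,s=None):
    """world->camera R,t"""
    if 'rvec' in d: return cv2.Rodrigues(np.array(d['rvec']))[0],np.array(d['tvec'])
    q=s['ee_rot'];T=np.eye(4);T[:3,:3]=R.from_quat([q[1],q[2],q[3],q[0]]).as_matrix();T[:3,3]=s['position']
    M=np.linalg.inv(T@np.array(d['hand_eye']));return M[:3,:3],M[:3,3]
def proj(d,P,s=None):
    r,t=cam(d,s);return cv2.projectPoints(np.array(P,float).reshape(-1,1,3),cv2.Rodrigues(r)[0],t,K(d),np.array(d['dist']))[0].reshape(-1,2)
def ray(d,uv,z,s=None):
    """pixel -> world point on plane z"""
    r,t=cam(d,s);n=cv2.undistortPoints(np.array(uv,float).reshape(-1,1,2),K(d),np.array(d['dist'])).reshape(2)
    v=r.T@np.array([n[0],n[1],1]);c=-r.T@t;return c+v*(z-c[2])/v[2]
def wedge(p):
    x,y,a=p;c,s=np.cos(a),np.sin(a)
    L=[(-.06,-.165,0),(-.06,.165,0),(.06,-.165,0),(.06,.165,0),(-.06,-.165,.03),(-.06,.165,.03),(.06,-.165,.105),(.06,.165,.105)]
    return np.array([[x+c*u-s*v,y+s*u+c*v,w] for u,v,w in L])
def iou(d,P,m,s=None):
    q=proj(d,P,s);h=cv2.convexHull(q.astype(np.float32));b=np.zeros((384*4,512*4),np.uint8)
    cv2.fillConvexPoly(b,np.round(h*4*16+24).astype(np.int32),1,shift=4)
    M=cv2.resize(m.astype(np.uint8),(2048,1536),interpolation=0)
    return (b&M).sum()/max(1,(b|M).sum())
def seat(p,k):
    """seat frame for slot k (+1 left,0,-1): origin, z axis"""
    x,y,a=p;c,s=np.cos(a),np.sin(a);o=np.array([x-s*.105*k,y+c*.105*k,.0675]);th=np.radians(32)
    return o,np.array([-np.sin(th)*c,-np.sin(th)*s,np.cos(th)])
def red(d,lo=90):
    p=d['pixels'].astype(int);return (p[...,0]>lo)&(p[...,0]>2.5*p[...,1])&(p[...,0]>2.5*p[...,2])
E
python3 - <<'E'
from h import *
from rig import *
D={n:get_image(n) for n in ['scene','top']}
ms={}
for n,d in D.items():
    m=masks_of(d,'stand')[0]['region'];ys,xs=np.nonzero(m);print(n,xs.min(),xs.max(),ys.min(),ys.max());
    h=cv2.convexHull(np.c_[xs,ys].astype(np.int32));
    p=d['pixels'].astype(int);b=np.zeros((384,512),np.uint8);cv2.fillConvexPoly(b,h,1);b=cv2.dilate(b,np.ones((5,5)))
    g=(p[...,1]>1.15*p[...,0]); br=(b>0)&~g&~red(d)
    n_,l,st,_=cv2.connectedComponentsWithStats(m.astype(np.uint8));ms[n]=m;print(m.sum(),br.sum())
c=ray(D['top'],masks_of(D['top'],'stand')[0]['xy'],.06);print('c0',c)
best=None
for a in np.arange(-.6,.61,.2):
    f=lambda p:-sum(iou(D[n],wedge(p),ms[n]) for n in D)
    r=minimize(f,[c[0],c[1],a],method='Nelder-Mead',options=dict(initial_simplex=[[c[0],c[1],a],[c[0]+.03,c[1],a],[c[0],c[1]+.03,a],[c[0],c[1],a+.1]],xatol=2e-4,fatol=1e-4))
    if best is None or r.fun<best.fun:best=r
print(best.x,best.fun,[iou(D[n],wedge(best.x),ms[n]) for n in D])
for k in(-1,0,1):
    o,z=seat(best.x,k);print(k,o,[(n,proj(D[n],[o,o+.094*z]).round(1).tolist()) for n in D])
for n,d in D.items():
    k,l,st,ce=cv2.connectedComponentsWithStats(red(d).astype(np.uint8))
    for i in range(1,k):
        if st[i,4]>25:print(n,st[i],ce[i].round(1),ray(d,ce[i],.042).round(4))
E
```

```text
scene 242 375 200 273
5273 5370
top 152 252 172 221
3584 3785
c0 [0.56112711 0.13655912 0.06      ]
[0.55577257 0.14115832 0.14061379] -1.8705108826377779 [np.float64(0.9566957038662917), np.float64(0.9138151787714862)]
-1 [0.57048841 0.03719466 0.0675    ] [('scene', [[272.1, 208.3], [280.2, 173.7]]), ('top', [[234.4, 192.5], [235.8, 203.5]])]
0 [0.55577257 0.14115832 0.0675    ] [('scene', [[310.0, 219.5], [318.9, 183.9]]), ('top', [[203.7, 196.3], [203.4, 207.6]])]
1 [0.54105673 0.24512199 0.0675    ] [('scene', [[350.4, 231.5], [360.3, 194.9]]), ('top', [[172.9, 200.1], [170.8, 211.6]])]
scene [103  98  17  15 180] [111.5 105.4] [ 0.362  -0.8213  0.042 ]
scene [206 155  24  22 272] [217.5 165.7] [ 0.4653 -0.2238  0.042 ]
scene [108 182  39  21  40] [127.  195.4] [ 0.7196 -0.3544  0.042 ]
scene [348 197  19  35 210] [356.6 217.1] [0.4558 0.2313 0.042 ]
scene [103 212  29  27 599] [117.2 225. ] [ 0.8188 -0.2854  0.042 ]
scene [385 288  36  27 437] [400.  304.5] [0.6652 0.4135 0.042 ]
scene [226 291  31  35 335] [240.8 308.5] [0.8553 0.1313 0.042 ]
scene [245 320  29  31 696] [258.7 334.8] [0.8869 0.1963 0.042 ]
top [288  86  17  17 229] [296.3  93.9] [ 0.9373 -0.1773  0.042 ]
top [184  98  16  16 195] [191.7 105.8] [0.8854 0.1962 0.042 ]
top [211 109   5  25  94] [213.3 121.4] [0.8289 0.1177 0.042 ]
top [166 199   8  14  49] [169.7 205.4] [0.5262 0.2594 0.042 ]
top [426 204   9  13  46] [429.4 210.9] [ 0.5204 -0.6404  0.042 ]
top [300 217  22  16 155] [310.4 225. ] [ 0.4659 -0.2244  0.042 ]
```

{"api": "play_rows", "payload": {
  "series": [
    {"fingers": -1,"dx": 21,"dy": -24,"dz": 6,"turn": 0.047},
    {"fingers": -1,"dx": 21,"dy": -24,"dz": 6,"turn": 0.047},
    {"fingers": -1,"dx": 21,"dy": -24,"dz": 6,"turn": 0.047},
    {"fingers": -1,"dx": 21,"dy": -24,"dz": 6,"turn": 0.047},
    {"fingers": -1,"dx": 21,"dy": -24,"dz": 6,"turn": 0.047},
    {"fingers": -1,"dx": 21,"dy": -24,"dz": 6,"turn": 0.047},
    {"fingers": -1,"dx": 21,"dy": -24,"dz": 6,"turn": 0.047},
    {"fingers": -1,"dx": 21,"dy": -24,"dz": 6,"turn": 0.047},
    {"fingers": -1,"dx": 21,"dy": -24,"dz": 6,"turn": 0.047},
    {"fingers": -1,"dx": 21,"dy": -24,"dz": 6,"turn": 0.047},
    {"fingers": -1,"dx": 21,"dy": -24,"dz": 0,"turn": 0.047},
    {"fingers": -1,"dx": 21,"dy": -24,"dz": 0,"turn": 0.047},
    {"fingers": -1}
  ]
}}

```text
invalid input at $.series[12]: expected keys fingers, dx, dy, dz, turn
```

```bash
cat > look.py <<'E'
from h import *
from rig import *
import sys
s=get_state();d=get_image('wrist')
q=s['ee_rot'];m=R.from_quat([q[1],q[2],q[3],q[0]]).as_matrix()
print(s['clock'],s['position'].round(4),'jaw',np.arctan2(m[1,0],m[0,0]).round(3),'zax',m[:,2].round(3),'w',round(s['width'],4),'F',s['contact_force'].round(1),'q',s['qpos'].round(2))
E
python3 - <<'E'
exec(open('look.py').read())
print(np.array(d['hand_eye']).round(3),d['vfov'])
img=d['pixels'][:,:,::-1].copy()
for k in(0,1):
    o,z=seat([.5558,.1412,.1406],k)
    for t in(0,.042,.094):
        u=proj(d,[o+t*z],s)[0];print(k,t,u.round(1));
        if abs(u).max()<2000:cv2.circle(img,(int(u[0]),int(u[1])),3,(255,255,0),1)
w=wedge([.5558,.1412,.1406]);P=proj(d,w,s)
for a,b in[(4,5),(6,7),(4,6),(5,7)]:cv2.line(img,tuple(P[a].astype(int).tolist()),tuple(P[b].astype(int).tolist()),(0,255,255),1)
cv2.imwrite('pics/w1.png',img)
E
```

```text
0.95 [0.237  0.5239 0.2423] jaw 1.146 zax [ 0.  0. -1.] w 0.0856 F [-0.  -0.4  0.4] q [ 1.03  0.28  1.5  -0.    1.36 -0.12]
[[ 1.    -0.001  0.    -0.001]
 [ 0.     0.96   0.28  -0.069]
 [-0.    -0.28   0.96  -0.132]
 [ 0.     0.     0.     1.   ]] 71.9816036840528
0 0 [126. 440.]
0 0.042 [104.5 460.2]
0 0.094 [ 70.9 491.9]
1 0 [177.6 414.1]
1 0.042 [160.8 432.1]
1 0.094 [134.5 460.6]
```

View pics/w1.png

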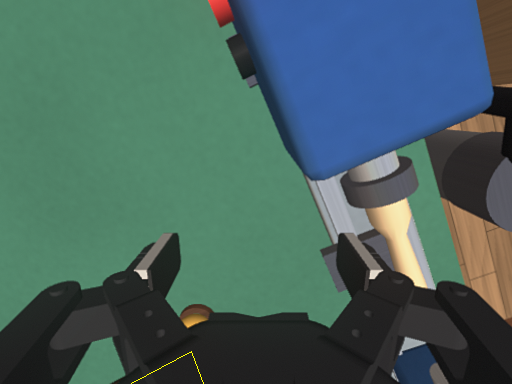

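The wrist view shows only clutter on the robot's side and the open fingers; the move was refused because every key is needed.

{"api": "play_rows", "payload": {
  "series": [
    {"fingers": -1,"dx": 21,"dy": -24,"dz": 6,"turn": 0.047},
    {"fingers": -1,"dx": 21,"dy": -24,"dz": 6,"turn": 0.047},
    {"fingers": -1,"dx": 21,"dy": -24,"dz": 6,"turn": 0.047},
    {"fingers": -1,"dx": 21,"dy": -24,"dz": 6,"turn": 0.047},
    {"fingers": -1,"dx": 21,"dy": -24,"dz": 6,"turn": 0.047},
    {"fingers": -1,"dx": 21,"dy": -24,"dz": 6,"turn": 0.047},
    {"fingers": -1,"dx": 21,"dy": -24,"dz": 6,"turn": 0.047},
    {"fingers": -1,"dx": 21,"dy": -24,"dz": 6,"turn": 0.047},
    {"fingers": -1,"dx": 21,"dy": -24,"dz": 6,"turn": 0.047},
    {"fingers": -1,"dx": 21,"dy": -24,"dz": 6,"turn": 0.047},
    {"fingers": -1,"dx": 21,"dy": -24,"dz": 0,"turn": 0.047},
    {"fingers": -1,"dx": 21,"dy": -24,"dz": 0,"turn": 0.047},
    {"fingers": -1,"dx": 0,"dy": 0,"dz": 0,"turn": 0}
  ]
}}

```text
clock: 2.08
position: [0.4972, 0.2228, 0.3056]
ee_rot: [0.002, 0.642, 0.766, 0.001]
contact_force: [0.9, 0.1, -0.1]
width: 0.0854
```

```bash
python3 - <<'E'
exec(open('look.py').read())
img=d['pixels'][:,:,::-1].copy()
for k in(0,1):
    o,z=seat([.5558,.1412,.1406],k)
    for t in(0,.042,.094):
        u=proj(d,[o+t*z],s)[0];print(k,t,u.round(1));
        if abs(u).max()<2000:cv2.circle(img,(int(u[0]),int(u[1])),3,(255,255,0),1)
w=wedge([.5558,.1412,.1406]);P=proj(d,w,s)
for a,b in[(4,5),(6,7),(4,6),(5,7)]:cv2.line(img,tuple(P[a].astype(int).tolist()),tuple(P[b].astype(int).tolist()),(0,255,255),1)
cv2.imwrite('pics/w2.png',img)
E
```

```text
2.0833 [0.4972 0.2228 0.3056] jaw 1.746 zax [ 0.004 -0.001 -1.   ] w 0.0854 F [ 0.9  0.1 -0.1] q [ 0.3   0.2   1.45 -0.    1.48 -1.45]
0 0 [197.7 192.1]
0 0.042 [191.2 183.9]
0 0.094 [180.6 170.6]
1 0 [269.3 194.5]
1 0.042 [271.1 186.6]
1 0.094 [274.1 173.8]
```

View pics/w2.png

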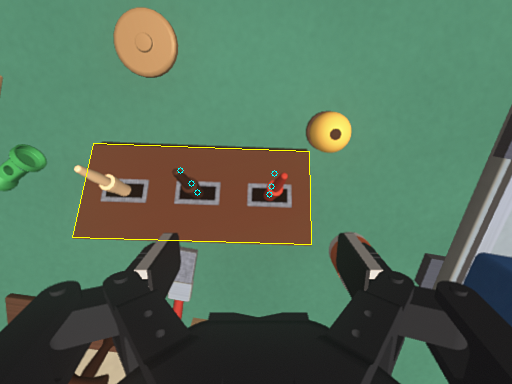

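The stand outline and slot predictions fit within about 1–2 px. The padauk ken's tip (285,176) leans left of the straight prediction (274,174). Next I pinch the spike to straighten it.

{"api": "play_rows", "payload": {
  "series": [
    {"fingers": -1,"dx": 0,"dy": 8,"dz": -34,"turn": -0.018},
    {"fingers": -1,"dx": 0,"dy": 8,"dz": -34,"turn": -0.017},
    {"fingers": -1,"dx": 0,"dy": 0,"dz": -34,"turn": 0},
    {"fingers": -1,"dx": 0,"dy": 0,"dz": -34,"turn": 0},
    {"fingers": -1,"dx": 0,"dy": 0,"dz": -25,"turn": 0},
    {"fingers": -1,"dx": 0,"dy": 0,"dz": 0,"turn": 0},
    {"fingers": -1,"dx": 0,"dy": 0,"dz": 0,"turn": 0}
  ],
  "squeeze": 20
}}

```text
clock: 2.72
position: [0.4915, 0.2461, 0.1424]
ee_rot: [-0.0, 0.658, 0.753, 0.005]
contact_force: [0.0, -0.2, 0.1]
width: 0.0856
```

```bash
python3 - <<'E'
exec(open('look.py').read())
E
```

```text
2.7167 [0.4915 0.2461 0.1424] jaw 1.705 zax [ 0.007  0.008 -1.   ] w 0.0856 F [ 0.  -0.2  0.1] q [ 0.33  0.31  1.72  0.01  1.1  -1.37]
```

{"api": "play_rows", "payload": {
  "series": [
    {"fingers": -1,"dx": 6,"dy": -6,"dz": -8,"turn": 0.005},
    {"fingers": -1,"dx": 0,"dy": 0,"dz": 0,"turn": 0},
    {"fingers": 1,"dx": 0,"dy": 0,"dz": 0,"turn": 0},
    {"fingers": 1,"dx": 0,"dy": 0,"dz": 0,"turn": 0},
    {"fingers": 1,"dx": 0,"dy": 0,"dz": 0,"turn": 0},
    {"fingers": 1,"dx": 0,"dy": 0,"dz": 0,"turn": 0},
    {"fingers": 1,"dx": 0,"dy": 0,"dz": 0,"turn": 0},
    {"fingers": 1,"dx": 0,"dy": 0,"dz": 0,"turn": 0},
    {"fingers": 1,"dx": 0,"dy": 0,"dz": 0,"turn": 0},
    {"fingers": 1,"dx": 0,"dy": 0,"dz": 0,"turn": 0},
    {"fingers": 1,"dx": 0,"dy": 0,"dz": 0,"turn": 0},
    {"fingers": 1,"dx": 0,"dy": 0,"dz": 0,"turn": 0}
  ]
}}

```text
clock: 3.77
position: [0.5028, 0.2427, 0.1429]
ee_rot: [0.003, 0.656, 0.755, 0.013]
contact_force: [0.3, 0.3, 0.5]
width: 0.0093
```

```bash
python3 - <<'E'
exec(open('look.py').read())
d=get_image('scene');k,l,st,ce=cv2.connectedComponentsWithStats(red(d).astype(np.uint8))
for i in range(1,k):
    if st[i,4]>25 and st[i,1]<250 and st[i,0]>150:print(st[i],ce[i])
E
```

```text
3.7667 [0.5028 0.2427 0.1429] jaw 1.711 zax [ 0.022  0.015 -1.   ] w 0.0093 F [0.3 0.3 0.5] q [ 0.32  0.31  1.72  0.01  1.09 -1.39]
[206 155  24  22 272] [217.58088235 165.68014706]
[348 195  15  37 206] [354.97087379 216.51941748]
```

{"api": "play_rows", "payload": {
  "series": [
    {"fingers": 1,"dx": 0,"dy": -4,"dz": 0,"turn": 0},
    {"fingers": 1,"dx": 0,"dy": 0,"dz": 0,"turn": 0},
    {"fingers": 1,"dx": 0,"dy": 0,"dz": 0,"turn": 0}
  ]
}}

```text
clock: 4.12
position: [0.5033, 0.2392, 0.143]
ee_rot: [0.003, 0.656, 0.755, 0.014]
contact_force: [0.0, 2.3, 0.1]
width: 0.0094
```

{"api": "play_rows", "payload": {
  "series": [
    {"fingers": -1,"dx": 0,"dy": 0,"dz": 0,"turn": 0},
    {"fingers": -1,"dx": 0,"dy": 0,"dz": 0,"turn": 0},
    {"fingers": -1,"dx": 0,"dy": 0,"dz": 0,"turn": 0},
    {"fingers": -1,"dx": 0,"dy": 0,"dz": 0,"turn": 0},
    {"fingers": -1,"dx": 0,"dy": 0,"dz": 40,"turn": 0},
    {"fingers": -1,"dx": 0,"dy": 0,"dz": 40,"turn": 0},
    {"fingers": -1,"dx": 0,"dy": 0,"dz": 40,"turn": 0},
    {"fingers": -1,"dx": 0,"dy": 0,"dz": 20,"turn": 0},
    {"fingers": -1,"dx": 0,"dy": 0,"dz": 0,"turn": 0},
    {"fingers": -1,"dx": 0,"dy": 0,"dz": 0,"turn": 0}
  ]
}}

```text
clock: 4.95
position: [0.4992, 0.2356, 0.2858]
ee_rot: [0.002, 0.656, 0.755, 0.008]
contact_force: [0.6, -0.1, -0.5]
width: 0.0855
```

```bash
python3 - <<'E'
exec(open('look.py').read())
cv2.imwrite('pics/w3.png',d['pixels'][:,:,::-1])
o,z=seat([.5558,.1412,.1406],1);print(proj(d,[o,o+.094*z],s),'tip',o+.094*z)
m=red(d);k,l,st,ce=cv2.connectedComponentsWithStats(m.astype(np.uint8))
for i in range(1,k):
    if st[i,4]>25:print(st[i],ce[i])
# cross-cup axis from top image
t=get_image('top');m=red(t);m[:,:290]=0;m[:,330:]=0;ys,xs=np.nonzero(m)
P=np.array([ray(t,(x,y),.045)[:2] for x,y in zip(xs,ys)]);c=P.mean(0);u,sv,v=np.linalg.svd(P-c);a=(P-c)@v[0];b=(P-c)@v[1];print(c,v[0],np.degrees(np.arctan2(v[0,1],v[0,0])),a.min(),a.max());
for lo,hi in((-.05,-.022),(.022,.05)):
    q=b[(a>lo)&(a<hi)];print(lo,q.min(),q.max(),len(q))
E
```

```text
4.95 [0.4992 0.2356 0.2858] jaw 1.71 zax [ 0.014  0.01  -1.   ] w 0.0855 F [ 0.6 -0.1 -0.5] q [ 0.31  0.21  1.49  0.01  1.43 -1.4 ]
[[260.5750322  193.98866657]
 [261.9627552  172.60236247]] tip [0.49176473 0.2381833  0.14721652]
[252 171  18  30 342] [260.25438596 186.58187135]
[ 0.73969089 -0.19752286] [-0.99519719 -0.09789049] -174.38229168622308 -0.22807776352109124 0.30177040733508176Traceback (most recent call last):
  File "<stdin>", line 11, in <module>
    return umr_minimum(a, axis, None, out, keepdims, initial, where)
ValueError: zero-size array to reduction operation minimum which has no identity
```

{"api": "play_rows", "payload": {
  "series": [
    {"fingers": -1,"dx": -4,"dy": -38,"dz": 0,"turn": -0.03},
    {"fingers": -1,"dx": -4,"dy": -38,"dz": 0,"turn": -0.03},
    {"fingers": -1,"dx": -4,"dy": -38,"dz": 0,"turn": -0.03},
    {"fingers": -1,"dx": -4,"dy": -38,"dz": 0,"turn": -0.03},
    {"fingers": -1,"dx": -4,"dy": -38,"dz": 0,"turn": -0.03},
    {"fingers": -1,"dx": -4,"dy": -38,"dz": 0,"turn": -0.03},
    {"fingers": -1,"dx": -4,"dy": -38,"dz": 0,"turn": -0.03},
    {"fingers": -1,"dx": -4,"dy": -38,"dz": 0,"turn": -0.03},
    {"fingers": -1,"dx": -4,"dy": -38,"dz": 0,"turn": -0.03},
    {"fingers": -1,"dx": -4,"dy": -38,"dz": 0,"turn": -0.03},
    {"fingers": -1,"dx": -4,"dy": -38,"dz": 0,"turn": -0.03},
    {"fingers": -1,"dx": 0,"dy": -30,"dz": 0,"turn": -0.03},
    {"fingers": -1,"dx": 0,"dy": 0,"dz": 0,"turn": 0},
    {"fingers": -1,"dx": 0,"dy": 0,"dz": 0,"turn": 0}
  ]
}}

```text
clock: 6.22
position: [0.435, -0.2272, 0.2543]
ee_rot: [-0.02, 0.784, 0.62, -0.005]
contact_force: [-0.3, 0.5, 0.5]
width: 0.0854
```

```bash
python3 - <<'E'
exec(open('look.py').read())
m=red(d);k,l,st,ce=cv2.connectedComponentsWithStats(m.astype(np.uint8));i=1+np.argmax(st[1:,4]);print(st[i],ce[i])
ys,xs=np.nonzero(l==i)
P=np.array([ray(d,(x,y),.05,s)[:2] for x,y in zip(xs,ys)]);c=P.mean(0);u,sv,v=np.linalg.svd(P-c,full_matrices=False);v=v*np.sign(v[0,1]);a=(P-c)@v[0];b=(P-c)@v[1];print(c,v[0],np.arctan2(v[0,1],v[0,0]),a.min(),a.max());
for lo,hi in((-.05,-.025),(.025,.05)):
    q=b[(a>lo)&(a<hi)];print(lo,q.min(),q.max(),len(q))
x,y=ce[i].astype(int);cv2.imwrite('pics/w4.png',cv2.resize(d['pixels'][max(0,y-75):y+75,max(0,x-100):x+100,::-1],None,fx=3,fy=3,interpolation=2));print(max(0,x-100),max(0,y-75))
E
```

```text
6.2167 [ 0.435  -0.2272  0.2543] jaw 1.338 zax [-0.033  0.026 -0.999] w 0.0854 F [-0.3  0.5  0.5] q [-0.62  0.16  1.63  0.    1.39 -1.96]
[ 235  179   56   32 1085] [262.37880184 194.85253456]
[ 0.46458683 -0.22583248] [0.2382492  0.97120406] 1.3302335826796143 -0.036660824738726464 0.03734150532127575
-0.05 -0.01749918826500685 0.018355964597078448 237
0.025 -0.021728287330249806 0.021102897266272767 253
162 119
```

View pics/w4.png

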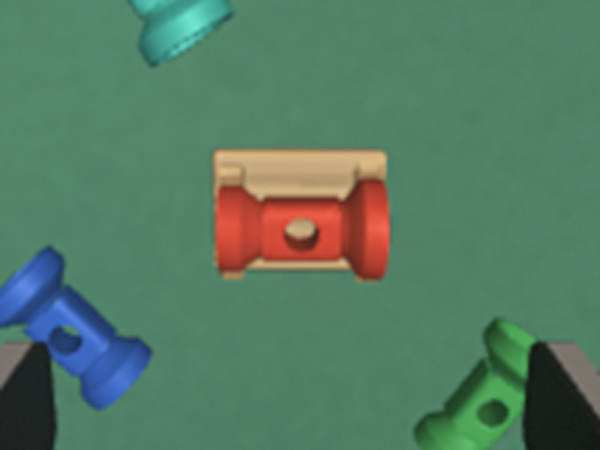

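Hole centre is at about (263,196). The large cup is on image right, i.e. robot's left, and the length axis angle is 1.33 rad, so the jaw (1.338) is already aligned.

{"api": "play_rows", "payload": {
  "series": [
    {"fingers": -1,"dx": 10,"dy": 1,"dz": -35,"turn": 0},
    {"fingers": -1,"dx": 10,"dy": 1,"dz": -35,"turn": 0},
    {"fingers": -1,"dx": 5,"dy": 0,"dz": -35,"turn": 0},
    {"fingers": -1,"dx": 0,"dy": 0,"dz": -25,"turn": 0},
    {"fingers": -1,"dx": 0,"dy": 0,"dz": 0,"turn": 0},
    {"fingers": -1,"dx": 0,"dy": 0,"dz": 0,"turn": 0}
  ]
}}

```text
clock: 6.77
position: [0.4599, -0.2162, 0.118]
ee_rot: [-0.022, 0.781, 0.624, -0.005]
contact_force: [-0.0, -0.9, -0.2]
width: 0.0853
```

```bash
python3 - <<'E'
exec(open('look.py').read())
m=red(d);k,l,st,ce=cv2.connectedComponentsWithStats(m.astype(np.uint8));i=1+np.argmax(st[1:,4]);print(st[i],ce[i])
ys,xs=np.nonzero(l==i)
P=np.array([ray(d,(x,y),.05,s)[:2] for x,y in zip(xs,ys)]);c=P.mean(0);print(c)
print(proj(d,[[.465,-.225,.054],[.465,-.225,.042]],s))
cv2.imwrite('pics/w5.png',d['pixels'][:,:,::-1])
E
```

```text
6.7667 [ 0.4599 -0.2162  0.118 ] jaw 1.347 zax [-0.035  0.028 -0.999] w 0.0853 F [-0.  -0.9 -0.2] q [-0.58  0.3   1.8   0.    1.08 -1.93]
[ 199  188   96   52 3363] [246.81088314 213.55456438]
[ 0.46445269 -0.22635991]
[[248.62032505 215.6126903 ]
 [248.82889691 210.78134903]]
```

View pics/w5.png

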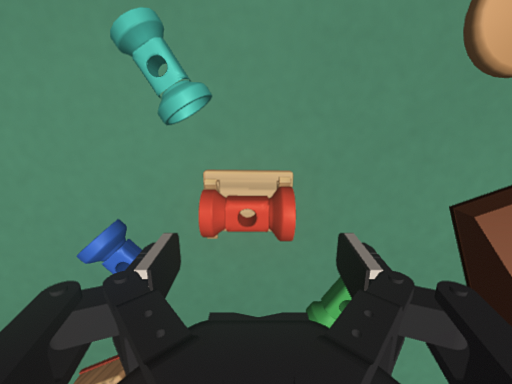

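The cross-cup lies centred at (247,214) between the fingers, with the hole at (248,217). Blue at (115,245) and green at (335,300) appear near the fingers, so I check the clearance.

```bash
python3 - <<'E'
exec(open('look.py').read())
c=np.array([.4648,-.2258]);y=np.array([.238,.971]);x=np.array([.971,-.238])
p=d['pixels'].astype(int)
for n,m in(('blue',(p[...,2]>1.8*p[...,1])&(p[...,2]>90)&(p[...,2]>2*p[...,0])),('green',(p[...,1]>2.2*p[...,0])&(p[...,1]>1.8*p[...,2])&(p[...,1]>60))):
    k,l,st,ce=cv2.connectedComponentsWithStats(m.astype(np.uint8));i=1+np.argmax(st[1:,4]);ys,xs=np.nonzero(l==i)
    P=np.array([ray(d,(a,b),.02,s)[:2] for a,b in zip(xs,ys)])-c
    A=P@y;B=P@x;print(n,len(A),'y',A.min(),A.max(),'x',B.min(),B.max(),'nearest |y| for |x|<25mm:',np.abs(A[np.abs(B)<.025]).min() if (np.abs(B)<.025).any() else None)
E
```

```text
6.8167 [ 0.4596 -0.216   0.1182] jaw 1.347 zax [-0.036  0.029 -0.999] w 0.0852 F [-1.   0.5 -1.2] q [-0.58  0.3   1.8   0.01  1.08 -1.93]
blue 1202 y -0.16168253914239467 -0.10240065799343984 x 0.018007354062276104 0.07155318932304218 nearest |y| for |x|<25mm: 0.11982641869519764
green 183 y 0.06129768578460664 0.08837091281434784 x 0.10049572813038958 0.12664654212728613 nearest |y| for |x|<25mm: None
```

{"api": "play_rows", "payload": {
  "series": [
    {"fingers": -1,"dx": 5,"dy": -10,"dz": -15,"turn": -0.015},
    {"fingers": -1,"dx": 0,"dy": 0,"dz": 0,"turn": 0},
    {"fingers": -1,"dx": 0,"dy": 0,"dz": 0,"turn": 0}
  ]
}}

```text
clock: 7.12
position: [0.4685, -0.2276, 0.1097]
ee_rot: [-0.016, 0.786, 0.618, -0.003]
contact_force: [-0.2, 0.7, 0.7]
width: 0.0855
```

{"api": "play_rows", "payload": {
  "series": [
    {"fingers": -1,"dx": -3,"dy": 1,"dz": -20,"turn": 0.005},
    {"fingers": -1,"dx": 0,"dy": 0,"dz": -18,"turn": 0},
    {"fingers": -1,"dx": 0,"dy": 0,"dz": 0,"turn": 0},
    {"fingers": -1,"dx": 0,"dy": 0,"dz": 0,"turn": 0}
  ]
}}

```text
clock: 7.45
position: [0.469, -0.2282, 0.0787]
ee_rot: [-0.01, 0.784, 0.621, -0.001]
contact_force: [-0.3, -0.5, 0.1]
width: 0.0855
```

{"api": "play_rows", "payload": {
  "series": [
    {"fingers": -1,"dx": -4,"dy": 2,"dz": 0,"turn": 0},
    {"fingers": -1,"dx": 0,"dy": 0,"dz": -14,"turn": 0},
    {"fingers": -1,"dx": 0,"dy": 0,"dz": -13,"turn": 0},
    {"fingers": -1,"dx": 0,"dy": 0,"dz": 0,"turn": 0},
    {"fingers": -1,"dx": 0,"dy": 0,"dz": 0,"turn": 0}
  ]
}}

```text
clock: 7.87
position: [0.4676, -0.2276, 0.059]
ee_rot: [-0.004, 0.784, 0.621, 0.001]
contact_force: [0.5, 0.2, 1.1]
width: 0.0851
```

```bash
python3 - <<'E'
exec(open('look.py').read())
cv2.imwrite('pics/w6.png',d['pixels'][180:,90:430,::-1])
E
```

```text
7.8667 [ 0.4676 -0.2276  0.059 ] jaw 1.341 zax [-0.003  0.008 -1.   ] w 0.0851 F [0.5 0.2 1.1] q [-0.59  0.37  1.88  0.01  0.9  -1.93]
```

View pics/w6.png

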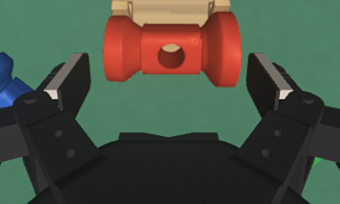

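The pads straddle both rims with similar gaps. A bit lower, then close.

{"api": "play_rows", "payload": {
  "series": [
    {"fingers": -1,"dx": -2,"dy": 1,"dz": -10,"turn": 0},
    {"fingers": -1,"dx": 0,"dy": 0,"dz": 0,"turn": 0},
    {"fingers": -1,"dx": 0,"dy": 0,"dz": 0,"turn": 0}
  ]
}}

```text
clock: 8.17
position: [0.4673, -0.2276, 0.0525]
ee_rot: [-0.001, 0.784, 0.621, 0.002]
contact_force: [0.1, -0.5, -0.0]
width: 0.0854
```

{"api": "play_rows", "payload": {
  "series": [
    {"fingers": -1,"dx": -5,"dy": 2,"dz": -5,"turn": 0},
    {"fingers": -1,"dx": 0,"dy": 0,"dz": 0,"turn": 0},
    {"fingers": 1,"dx": 0,"dy": 0,"dz": 0,"turn": 0},
    {"fingers": 1,"dx": 0,"dy": 0,"dz": 0,"turn": 0},
    {"fingers": 1,"dx": 0,"dy": 0,"dz": 0,"turn": 0},
    {"fingers": 1,"dx": 0,"dy": 0,"dz": 0,"turn": 0},
    {"fingers": 1,"dx": 0,"dy": 0,"dz": 0,"turn": 0}
  ],
  "squeeze": 20
}}

```text
clock: 8.75
position: [0.463, -0.2262, 0.0496]
ee_rot: [0.0, 0.784, 0.621, 0.003]
contact_force: [-0.2, -0.3, -0.5]
width: 0.0732
```

{"api": "play_rows", "payload": {
  "series": [
    {"fingers": 1,"dx": 0,"dy": 0,"dz": 15,"turn": 0},
    {"fingers": 1,"dx": 0,"dy": 0,"dz": 25,"turn": 0},
    {"fingers": 1,"dx": 0,"dy": 0,"dz": 30,"turn": 0},
    {"fingers": 1,"dx": 0,"dy": 0,"dz": 30,"turn": 0},
    {"fingers": 1,"dx": 0,"dy": 0,"dz": 30,"turn": 0},
    {"fingers": 1,"dx": 0,"dy": 0,"dz": 30,"turn": 0},
    {"fingers": 1,"dx": 0,"dy": 0,"dz": 30,"turn": 0},
    {"fingers": 1,"dx": 0,"dy": 0,"dz": 20,"turn": 0},
    {"fingers": 1,"dx": 0,"dy": 0,"dz": 0,"turn": 0},
    {"fingers": 1,"dx": 0,"dy": 0,"dz": 0,"turn": 0}
  ]
}}

```text
clock: 9.58
position: [0.4593, -0.2237, 0.267]
ee_rot: [-0.003, 0.783, 0.621, 0.002]
contact_force: [0.0, 0.2, -1.1]
width: 0.0733
```

```bash
python3 - <<'E'
exec(open('look.py').read())
cv2.imwrite('pics/w7.png',cv2.resize(d['pixels'][180:,90:430,::-1],None,fx=2,fy=2,interpolation=2))
E
```

```text
9.5833 [ 0.4593 -0.2237  0.267 ] jaw 1.341 zax [-0.001  0.007 -1.   ] w 0.0733 F [ 0.   0.2 -1.1] q [-0.59  0.17  1.59  0.01  1.39 -1.93]
```

View pics/w7.png

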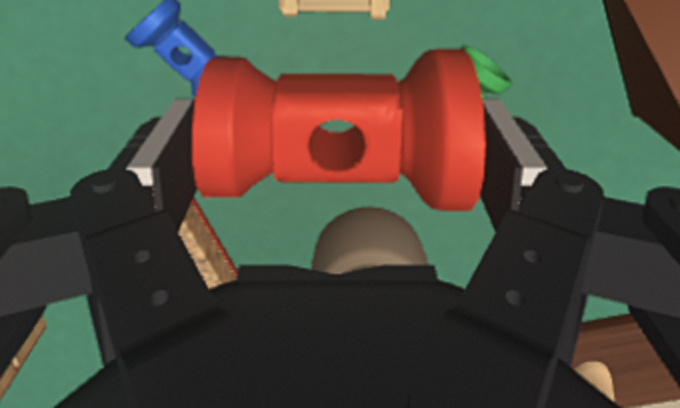

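The cup is held level and centred (hole at column ≈258), with the large cup on robot's left. Carrying it slowly over the stand.

{"api": "play_rows", "payload": {
  "series": [
    {"fingers": 1,"dx": 2,"dy": 22,"dz": 1,"turn": 0.0185},
    {"fingers": 1,"dx": 2,"dy": 22,"dz": 1,"turn": 0.0185},
    {"fingers": 1,"dx": 2,"dy": 22,"dz": 1,"turn": 0.0185},
    {"fingers": 1,"dx": 2,"dy": 22,"dz": 1,"turn": 0.0185},
    {"fingers": 1,"dx": 2,"dy": 22,"dz": 1,"turn": 0.0185},
    {"fingers": 1,"dx": 2,"dy": 22,"dz": 1,"turn": 0.0185},
    {"fingers": 1,"dx": 2,"dy": 22,"dz": 1,"turn": 0.0185},
    {"fingers": 1,"dx": 2,"dy": 22,"dz": 1,"turn": 0.0185},
    {"fingers": 1,"dx": 2,"dy": 22,"dz": 1,"turn": 0.0185},
    {"fingers": 1,"dx": 2,"dy": 22,"dz": 1,"turn": 0.0185},
    {"fingers": 1,"dx": 2,"dy": 22,"dz": 1,"turn": 0.0185},
    {"fingers": 1,"dx": 2,"dy": 22,"dz": 1,"turn": 0.0185},
    {"fingers": 1,"dx": 2,"dy": 22,"dz": 1,"turn": 0.0185},
    {"fingers": 1,"dx": 2,"dy": 22,"dz": 1,"turn": 0.0185},
    {"fingers": 1,"dx": 2,"dy": 22,"dz": 1,"turn": 0.0185},
    {"fingers": 1,"dx": 2,"dy": 22,"dz": 1,"turn": 0.0185},
    {"fingers": 1,"dx": 2,"dy": 22,"dz": 1,"turn": 0.0185},
    {"fingers": 1,"dx": 2,"dy": 22,"dz": 1,"turn": 0.0185},
    {"fingers": 1,"dx": 0,"dy": 22,"dz": 1,"turn": 0.0185},
    {"fingers": 1,"dx": 0,"dy": 22,"dz": 1,"turn": 0.0185}
  ]
}}

```text
clock: 11.3
position: [0.4755, 0.2338, 0.2442]
ee_rot: [-0.029, 0.652, 0.757, -0.027]
contact_force: [1.2, -0.6, -0.8]
width: 0.0734
```

{"api": "play_rows", "payload": {
  "series": [
    {"fingers": 1,"dx": 0,"dy": 0,"dz": 0,"turn": 0},
    {"fingers": 1,"dx": 0,"dy": 0,"dz": 0,"turn": 0}
  ]
}}

```text
clock: 11.47
position: [0.4736, 0.2376, 0.2398]
ee_rot: [-0.032, 0.65, 0.759, -0.029]
contact_force: [0.5, -0.2, -0.6]
width: 0.0734
```

```bash
python3 - <<'E'
exec(open('look.py').read())
d=get_image('wrist');p=d['pixels']
print('hole est', proj(d,[s['position']+[0,0,.0044]],s))
cv2.imwrite('pics/tmp.png',p[200:300,200:320,::-1])
g=red(d)
k,l,st,ce=cv2.connectedComponentsWithStats((~g[215:290,215:300]).astype(np.uint8));print(st.tolist(),ce.round(1).tolist())
E
```

```text
11.4667 [0.4736 0.2376 0.2398] jaw 1.725 zax [-0.086 -0.004 -0.996] w 0.0734 F [ 0.5 -0.2 -0.6] q [ 0.32  0.25  1.55  0.02  1.42 -1.41]
hole est [[261.15882644 246.96809979]]
[[0, 0, 85, 62, 4508], [4, 0, 77, 6, 214], [64, 19, 4, 3, 7], [70, 22, 1, 1, 1], [47, 27, 5, 4, 11], [0, 52, 85, 23, 1634]] [[42.0, 28.7], [44.6, 1.2], [65.6, 19.7], [70.0, 22.0], [48.7, 28.2], [41.6, 64.8]]
```

{"api": "play_rows", "payload": {
  "series": [
    {"fingers": 1,"dx": 8,"dy": 0,"dz": -15,"turn": -0.007},
    {"fingers": 1,"dx": 8,"dy": 0,"dz": -15,"turn": -0.007},
    {"fingers": 1,"dx": 4,"dy": 0,"dz": -12,"turn": 0},
    {"fingers": 1,"dx": 0,"dy": 0,"dz": 0,"turn": 0},
    {"fingers": 1,"dx": 0,"dy": 0,"dz": 0,"turn": 0}
  ]
}}

```text
clock: 11.98
position: [0.4938, 0.2316, 0.1955]
ee_rot: [-0.032, 0.658, 0.752, -0.03]
contact_force: [0.1, 0.3, -0.5]
width: 0.0737
```

```bash
cat > est.py <<'E'
exec(open('look.py').read())
o,z=seat([.5558,.1412,.1406],1);tip=o+.094*z
C=s['position']+.0076*m[:,2]-.0*m[:,1];hb=C+.012*m[:,2]
row=np.array([-np.sin(.1406),np.cos(.1406),0]);fw=np.array([np.cos(.1406),np.sin(.1406),0])
def rep(n,v):print(n,'fwd %.1f row %.1f up %.1f mm'%tuple(1000*np.array([v@fw,v@row,v[2]])))
rep('holebottom(unpivoted)-tip',hb-tip);rep('TCP-seat',s['position']-o);print('along axis',1000*(C-o)@z)
E
python3 - <<'E'
exec(open('est.py').read())
c=get_image('scene');u=proj(c,[tip])[0].astype(int)
x0,y0=u[0]-60,u[1]-60
a=cv2.resize(c['pixels'][y0:y0+110,x0:x0+120,::-1],None,fx=4,fy=4,interpolation=2)
cv2.imwrite('pics/s8.png',np.hstack([a[:440],cv2.resize(d['pixels'][160:320,170:350,::-1],(320,440//1),interpolation=2)]));print(x0,y0)
E
```

```text
11.9833 [0.4938 0.2316 0.1955] jaw 1.703 zax [-0.088 -0.004 -0.996] w 0.0737 F [ 0.1  0.3 -0.5] q [ 0.3   0.31  1.59  0.02  1.34 -1.41]
holebottom(unpivoted)-tip fwd -0.6 row -6.7 up 28.8 mm
TCP-seat fwd -48.7 row -6.8 up 128.0 mm
along axis 128.30923659846812
300 134
```

View pics/s8.png

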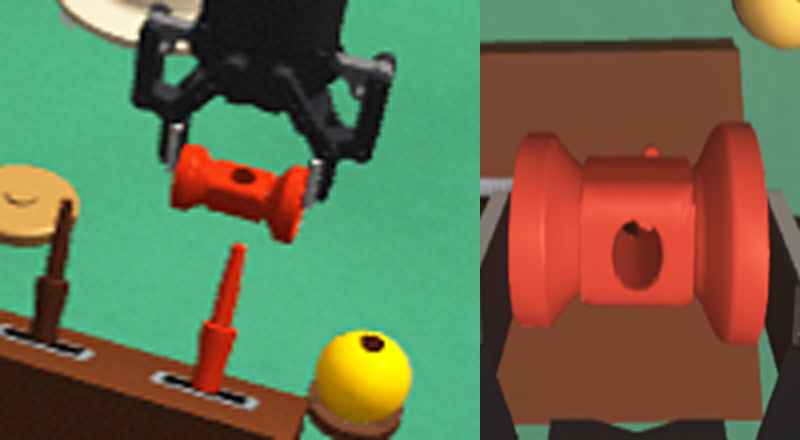

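The cup hangs just above the upright spike: tip at scene ≈(359,195), cup left/right centre near it, with the spike about 7 mm to the left as computed. Correcting.

{"api": "play_rows", "payload": {
  "series": [
    {"fingers": 1,"dx": 3,"dy": 7,"dz": -12,"turn": 0.008},
    {"fingers": 1,"dx": 0,"dy": 0,"dz": 0,"turn": 0},
    {"fingers": 1,"dx": 0,"dy": 0,"dz": 0,"turn": 0}
  ]
}}

```text
clock: 12.33
position: [0.4977, 0.2393, 0.1851]
ee_rot: [-0.03, 0.655, 0.754, -0.028]
contact_force: [0.8, -0.1, -0.2]
width: 0.0733
```

```bash
python3 est.py
```

```text
12.3333 [0.4977 0.2393 0.1851] jaw 1.711 zax [-0.083 -0.003 -0.997] w 0.0733 F [ 0.8 -0.1 -0.2] q [ 0.31  0.32  1.59  0.02  1.31 -1.41]
holebottom(unpivoted)-tip fwd 4.4 row 0.4 up 18.4 mm
TCP-seat fwd -43.8 row 0.2 up 117.6 mm
along axis 116.85176978405634
```

{"api": "play_rows", "payload": {
  "series": [
    {"fingers": 1,"dx": -3,"dy": 0,"dz": -10,"turn": 0},
    {"fingers": 1,"dx": 0,"dy": 0,"dz": -6,"turn": 0},
    {"fingers": 1,"dx": 0,"dy": 0,"dz": 0,"turn": 0}
  ]
}}

```text
clock: 12.63
position: [0.4942, 0.2397, 0.1682]
ee_rot: [-0.03, 0.655, 0.755, -0.028]
contact_force: [0.2, 0.2, -0.6]
width: 0.0735
```

```bash
python3 est.py
```

```text
12.6333 [0.4942 0.2397 0.1682] jaw 1.712 zax [-0.082 -0.003 -0.997] w 0.0735 F [ 0.2  0.2 -0.6] q [ 0.31  0.33  1.62  0.02  1.27 -1.41]
holebottom(unpivoted)-tip fwd 1.0 row 1.4 up 1.4 mm
TCP-seat fwd -47.2 row 1.2 up 100.7 mm
along axis 104.29008354090128
```

{"api": "play_rows", "payload": {
  "series": [
    {"fingers": 1,"dx": 1,"dy": -1,"dz": -5,"turn": 0},
    {"fingers": 1,"dx": 0,"dy": 0,"dz": -4,"turn": 0},
    {"fingers": 1,"dx": 0,"dy": 0,"dz": 0,"turn": 0}
  ]
}}

```text
clock: 12.93
position: [0.4951, 0.2387, 0.1587]
ee_rot: [-0.03, 0.655, 0.755, -0.028]
contact_force: [-0.3, -0.4, -0.1]
width: 0.0731
```

```bash
python3 - <<'E'
exec(open('est.py').read())
c=get_image('scene');u=proj(c,[tip])[0].astype(int)
x0,y0=u[0]-60,u[1]-60
a=cv2.resize(c['pixels'][y0:y0+110,x0:x0+120,::-1],None,fx=4,fy=4,interpolation=2)
cv2.imwrite('pics/s9.png',np.hstack([a[:440],cv2.resize(d['pixels'][160:320,170:350,::-1],(320,440//1),interpolation=2)]))
E
```

```text
12.9333 [0.4951 0.2387 0.1587] jaw 1.712 zax [-0.082 -0.003 -0.997] w 0.0731 F [-0.3 -0.4 -0.1] q [ 0.31  0.34  1.64  0.02  1.25 -1.41]
holebottom(unpivoted)-tip fwd 1.8 row 0.2 up -8.1 mm
TCP-seat fwd -46.4 row 0.0 up 91.2 mm
along axis 95.83249138937724
```

View pics/s9.png

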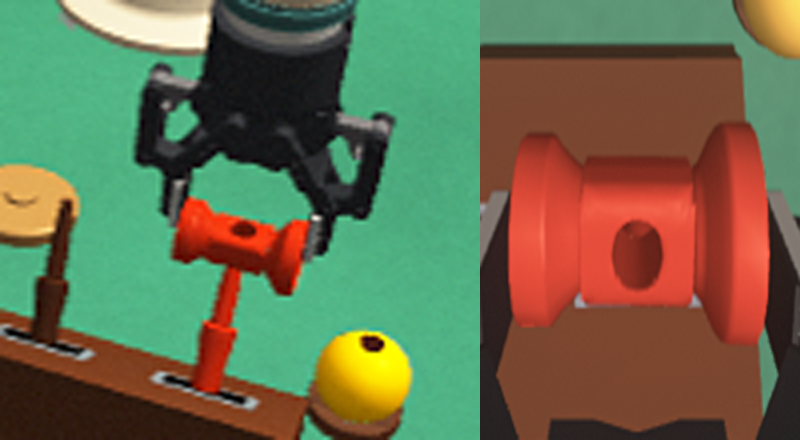

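The tip is inside the hole (8 mm deep by estimate) without contact force. Now pushing toward the robot so the spike pivots the cup in the pads.

{"api": "play_rows", "payload": {
  "series": [
    {"fingers": 1,"dx": -4,"dy": -0.5,"dz": -1,"turn": 0},
    {"fingers": 1,"dx": -4,"dy": -0.5,"dz": -1,"turn": 0},
    {"fingers": 1,"dx": 0,"dy": 0,"dz": 0,"turn": 0}
  ]
}}

```text
clock: 13.28
position: [0.4931, 0.2386, 0.1591]
ee_rot: [-0.025, 0.655, 0.755, -0.022]
contact_force: [-0.3, 0.6, -0.3]
width: 0.0732
```

```bash
python3 est.py
```

```text
13.2833 [0.4931 0.2386 0.1591] jaw 1.712 zax [-0.067 -0.    -0.998] w 0.0732 F [-0.3  0.6 -0.3] q [ 0.31  0.33  1.65  0.02  1.23 -1.41]
holebottom(unpivoted)-tip fwd 0.1 row 0.4 up -7.7 mm
TCP-seat fwd -48.4 row 0.2 up 91.6 mm
along axis 97.18828656027046
```

{"api": "play_rows", "payload": {
  "series": [
    {"fingers": 1,"dx": -7,"dy": -1,"dz": -2,"turn": 0},
    {"fingers": 1,"dx": -7,"dy": -1,"dz": -2,"turn": 0},
    {"fingers": 1,"dx": -7,"dy": -1,"dz": -2,"turn": 0},
    {"fingers": 1,"dx": -7,"dy": -1,"dz": -2,"turn": 0}
  ]
}}

```text
clock: 13.67
position: [0.4804, 0.2365, 0.1561]
ee_rot: [-0.013, 0.655, 0.755, -0.007]
contact_force: [8.7, -0.8, 1.4]
width: 0.0736
```

```bash
python3 est.py
```

```text
13.6667 [0.4804 0.2365 0.1561] jaw 1.712 zax [-0.03   0.006 -1.   ] w 0.0736 F [ 8.7 -0.8  1.4] q [ 0.32  0.29  1.71  0.02  1.17 -1.4 ]
holebottom(unpivoted)-tip fwd -12.0 row 0.1 up -10.7 mm
TCP-seat fwd -61.3 row -0.1 up 88.6 mm
along axis 101.28568613854148
```

```bash
python3 - <<'E'
exec(open('est.py').read())
c=get_image('scene');u=proj(c,[tip])[0].astype(int)
x0,y0=u[0]-60,u[1]-60
a=cv2.resize(c['pixels'][y0:y0+110,x0:x0+120,::-1],None,fx=4,fy=4,interpolation=2)
cv2.imwrite('pics/s10.png',np.hstack([a[:440],cv2.resize(d['pixels'][160:320,170:350,::-1],(320,440//1),interpolation=2)]))
E
```

```text
13.7167 [0.4789 0.2362 0.1561] jaw 1.712 zax [-0.031  0.006 -0.999] w 0.0731 F [ 4.2 -0.5  4.4] q [ 0.32  0.29  1.71  0.02  1.17 -1.4 ]
holebottom(unpivoted)-tip fwd -13.6 row 0.0 up -10.7 mm
TCP-seat fwd -62.8 row -0.2 up 88.6 mm
along axis 102.12088904370458
```

View pics/s10.png

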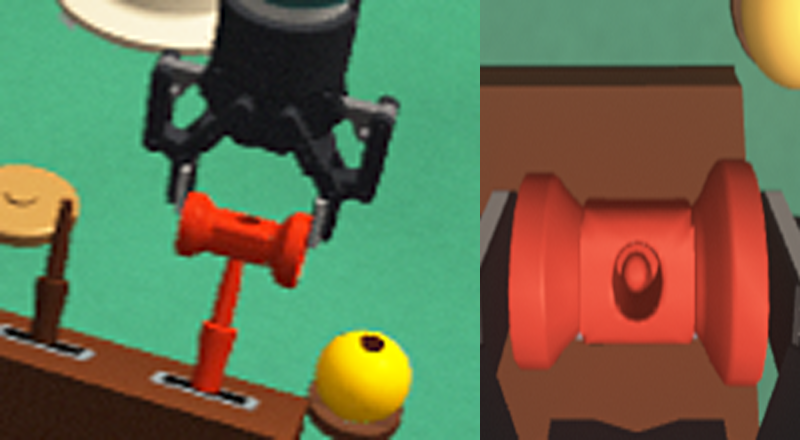

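The cup has pivoted and the spike tip now shows inside the hole (wrist ≈(258,259)). Now down along the ken's axis.

{"api": "play_rows", "payload": {
  "series": [
    {"fingers": 1,"dx": 3,"dy": 0.5,"dz": -5,"turn": 0},
    {"fingers": 1,"dx": 3,"dy": 0.5,"dz": -5,"turn": 0},
    {"fingers": 1,"dx": 3,"dy": 0.5,"dz": -5,"turn": 0}
  ]
}}

```text
clock: 14.07
position: [0.4887, 0.2377, 0.1436]
ee_rot: [-0.013, 0.655, 0.755, -0.007]
contact_force: [-2.2, -1.8, 9.9]
width: 0.0736
```

```bash
python3 est.py
```

```text
14.0667 [0.4887 0.2377 0.1436] jaw 1.713 zax [-0.027  0.007 -1.   ] w 0.0736 F [-2.2 -1.8  9.9] q [ 0.32  0.31  1.71  0.02  1.14 -1.4 ]
holebottom(unpivoted)-tip fwd -3.6 row 0.2 up -23.2 mm
TCP-seat fwd -52.9 row -0.0 up 76.1 mm
along axis 86.24923360127121
```

{"api": "play_rows", "payload": {
  "series": [
    {"fingers": 1,"dx": 2.5,"dy": 0.4,"dz": -5,"turn": 0},
    {"fingers": 1,"dx": 2.5,"dy": 0.4,"dz": -5,"turn": 0},
    {"fingers": 1,"dx": 2.5,"dy": 0.4,"dz": -5,"turn": 0}
  ]
}}

```text
clock: 14.37
position: [0.4949, 0.2385, 0.1285]
ee_rot: [-0.014, 0.655, 0.755, -0.008]
contact_force: [-0.5, -0.4, 8.5]
width: 0.0737
```

```bash
python3 - <<'E'
exec(open('est.py').read())
cv2.imwrite('pics/w11.png',d['pixels'][160:320,170:350,::-1])
c=get_image('scene');cv2.imwrite('pics/s11.png',c['pixels'][130:250,290:420,::-1])
# cup red pixel bbox in the wrist view, columns split at bar
g=red(d);k,l,st,ce=cv2.connectedComponentsWithStats(g.astype(np.uint8));i=1+np.argmax(st[1:,4]);print(st[i],ce[i])
E
```

```text
14.3667 [0.4949 0.2385 0.1285] jaw 1.713 zax [-0.032  0.005 -0.999] w 0.0737 F [-0.5 -0.4  8.5] q [ 0.31  0.34  1.71  0.02  1.12 -1.41]
holebottom(unpivoted)-tip fwd 2.5 row 0.1 up -38.3 mm
TCP-seat fwd -46.7 row -0.1 up 61.0 mm
along axis 70.19914753822232
[ 185  222  149   82 8295] [259.69632309 262.02145871]
```

{"api": "play_rows", "payload": {
  "series": [
    {"fingers": 1,"dx": 2.8,"dy": 0.4,"dz": -5,"turn": 0},
    {"fingers": 1,"dx": 2.8,"dy": 0.4,"dz": -5,"turn": 0}
  ]
}}

```text
clock: 14.63
position: [0.4997, 0.2394, 0.1183]
ee_rot: [-0.014, 0.655, 0.755, -0.009]
contact_force: [-2.1, -1.8, 9.7]
width: 0.0736
```

{"api": "play_rows", "payload": {
  "series": [
    {"fingers": 1,"dx": 2.5,"dy": 0.4,"dz": -4,"turn": 0}
  ]
}}

```text
clock: 14.72
position: [0.4998, 0.2394, 0.1149]
ee_rot: [-0.016, 0.655, 0.755, -0.011]
contact_force: [-8.4, -3.0, 18.4]
width: 0.0737
```

```bash
python3 - <<'E'
exec(open('est.py').read())
c=get_image('scene');u=proj(c,[tip])[0].astype(int)
x0,y0=u[0]-60,u[1]-60
home=o+.054*z
print('pred scene: home',((proj(c,[home])[0]-[x0,y0])*4).round(),'tip',((proj(c,[tip])[0]-[x0,y0])*4).round(),'hole top at home',((proj(c,[home+.012*z])[0]-[x0,y0])*4).round())
pw=proj(d,[home+.012*z,tip,home],s);print('pred wrist', ((pw-[170,160])*[320/180,440/160]+[480,0]).round())
a=cv2.resize(c['pixels'][y0:y0+110,x0:x0+120,::-1],None,fx=4,fy=4,interpolation=2)
cv2.imwrite('pics/s12.png',np.hstack([a[:440],cv2.resize(d['pixels'][160:320,170:350,::-1],(320,440//1),interpolation=2)]))
E
```

```text
14.7167 [0.4998 0.2394 0.1149] jaw 1.713 zax [-0.039  0.004 -0.999] w 0.0737 F [-8.4 -3.  18.4] q [ 0.31  0.36  1.72  0.02  1.1  -1.41]
holebottom(unpivoted)-tip fwd 7.4 row 0.3 up -51.9 mm
TCP-seat fwd -41.7 row 0.1 up 47.4 mm
along axis 55.99944090427442
pred scene: home [224. 306.] tip [241. 244.] hole top at home [229. 288.]
pred wrist [[642. 282.]
 [644. 274.]
 [641. 284.]]
```

View pics/s12.png

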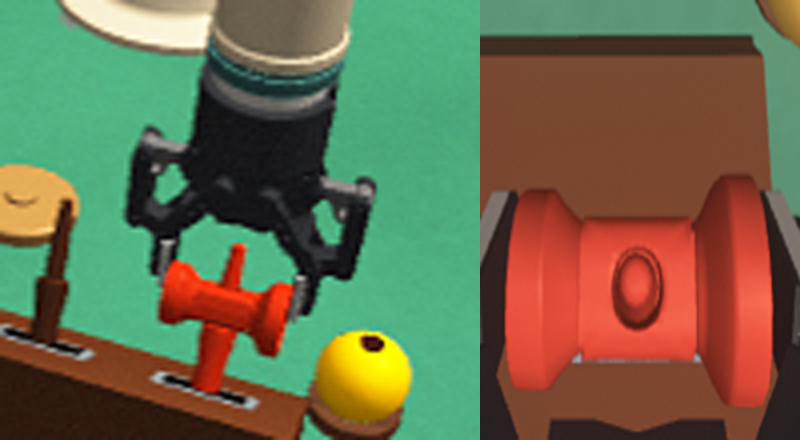

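The spike stands through the hole, and the cup centre in the scene is ≈(226,308) against (224,306) predicted for home. The rise in force to 18 N says shoulder. One more press to confirm.

{"api": "play_rows", "payload": {
  "series": [
    {"fingers": 1,"dx": 1.5,"dy": 0.2,"dz": -4,"turn": 0},
    {"fingers": 1,"dx": 0,"dy": 0,"dz": -3,"turn": 0}
  ]
}}

```text
clock: 14.98
position: [0.499, 0.2394, 0.1117]
ee_rot: [-0.017, 0.655, 0.755, -0.012]
contact_force: [-1.2, -2.3, 24.1]
width: 0.0735
```

```bash
python3 - <<'E'
exec(open('est.py').read())
c=get_image('scene');g=red(c)
# compare cup silhouette with a model at axial heights
from h import *
th=np.radians(32);zx=z;yx=row;xx=np.cross(yx,zx)
def model(sv,tl=0,ds=0):
    C=o+sv*z+ds*xx;P=[]
    zz=np.cos(tl)*zx+np.sin(tl)*xx; x2=np.cross(yx,zz)
    for a in np.linspace(0,6.28,40):
        e=np.cos(a)*x2+np.sin(a)*zz
        for y,r in((.037,.023),(.028,.0225),(-.037,.020),(-.028,.0195)):P.append(C+y*yx+r*e)
    return P
b0=np.zeros((384,512),bool);b0[170:260,325:385]=True;g&=b0
def mask(P,lo):
    b=np.zeros((384,512),np.uint8)
    n=len(P)//4
    for k in((0,1),(2,3)):
        q=proj(c,[P[i] for i in range(len(P)) if i%4 in k]);cv2.fillConvexPoly(b,cv2.convexHull(np.round(q*16).astype(np.int32)),1,shift=4)
    q=cv2.convexHull(proj(c,[lo+y*yx+x*xx+w*zx for y in(-.03,.03) for x in(-.014,.014) for w in(-.012,.012)]).astype(np.float32));cv2.fillConvexPoly(b,np.round(q*16).astype(np.int32),1,shift=4)
    for s0,s1,r in((0,.042,.011),(.042,.064,.0065),(.064,.094,.005)):
        e=row;q=cv2.convexHull(proj(c,[o+s0*z+r*e,o+s0*z-r*e,o+s1*z+r*e,o+s1*z-r*e]).astype(np.float32));cv2.fillConvexPoly(b,np.round(q*16).astype(np.int32),1,shift=4)
    return b>0
for sv in(.048,.051,.054,.057,.060,.064):
    M=mask(model(sv),o+sv*z);print(sv,round((M&g).sum()/(M|g).sum(),3))
E
```

```text
14.9833 [0.499  0.2394 0.1117] jaw 1.713 zax [-0.042  0.004 -0.999] w 0.0735 F [-1.2 -2.3 24.1] q [ 0.31  0.37  1.72  0.02  1.09 -1.41]
holebottom(unpivoted)-tip fwd 6.6 row 0.4 up -55.1 mm
TCP-seat fwd -42.4 row 0.2 up 44.2 mm
along axis 53.654951900805244
0.048 0.673
0.051 0.744
0.054 0.771
0.057 0.767
0.06 0.712
0.064 0.627
```

The silhouette fit peaks at about 55 mm up the axis (target 54), and 24 N shows it is on the shoulder. Releasing and retreating upward.

{"api": "play_rows", "payload": {
  "series": [
    {"fingers": 1,"dx": 0,"dy": 0,"dz": 0,"turn": 0},
    {"fingers": -1,"dx": 0,"dy": 0,"dz": 0,"turn": 0},
    {"fingers": -1,"dx": 0,"dy": 0,"dz": 0,"turn": 0},
    {"fingers": -1,"dx": 0,"dy": 0,"dz": 0,"turn": 0},
    {"fingers": -1,"dx": 0,"dy": 0,"dz": 0,"turn": 0}
  ]
}}

```text
clock: 15.5
position: [0.4952, 0.2391, 0.1105]
ee_rot: [-0.02, 0.655, 0.755, -0.015]
contact_force: [-0.3, 0.3, 0.4]
width: 0.0852
```

```bash
python3 est.py
```

```text
15.5 [0.4952 0.2391 0.1105] jaw 1.713 zax [-0.05   0.003 -0.999] w 0.0852 F [-0.3  0.3  0.4] q [ 0.31  0.37  1.72  0.02  1.1  -1.41]
holebottom(unpivoted)-tip fwd 2.5 row 0.6 up -56.3 mm
TCP-seat fwd -46.3 row 0.4 up 43.0 mm
along axis 54.79904175735955
```

{"api": "play_rows", "payload": {
  "series": [
    {"fingers": -1,"dx": 0,"dy": 0,"dz": 8,"turn": 0},
    {"fingers": -1,"dx": 0,"dy": 0,"dz": 12,"turn": 0},
    {"fingers": -1,"dx": 0,"dy": 0,"dz": 20,"turn": 0},
    {"fingers": -1,"dx": 0,"dy": 0,"dz": 30,"turn": 0},
    {"fingers": -1,"dx": 0,"dy": 0,"dz": 30,"turn": 0},
    {"fingers": -1,"dx": 0,"dy": 0,"dz": 30,"turn": 0},
    {"fingers": -1,"dx": 0,"dy": 0,"dz": 20,"turn": 0},
    {"fingers": -1,"dx": 0,"dy": 0,"dz": 0,"turn": 0},
    {"fingers": -1,"dx": 0,"dy": 0,"dz": 0,"turn": 0},
    {"fingers": -1,"dx": 0,"dy": 0,"dz": 0,"turn": 0}
  ]
}}

```text
clock: 16.38
position: [0.4901, 0.2378, 0.2658]
ee_rot: [-0.023, 0.655, 0.755, -0.02]
contact_force: [0.8, -0.1, -0.0]
width: 0.0855
```

```bash
python3 - <<'E'
exec(open('est.py').read())
c=get_image('scene');x0,y0=300,134
home=o+.054*z
print('pred scene: home',((proj(c,[home])[0]-[x0,y0])*4).round(),'tip',((proj(c,[tip])[0]-[x0,y0])*4).round())
pw=proj(d,[home+.012*z,tip,home,home+.037*row,home-.037*row],s);u=pw[2].astype(int);print('pred wrist',pw.round(),u)
a=cv2.resize(c['pixels'][y0:y0+110,x0:x0+100,::-1],None,fx=4,fy=4,interpolation=2)
b=cv2.resize(d['pixels'][u[1]-55:u[1]+55,u[0]-50:u[0]+50,::-1],None,fx=4,fy=4,interpolation=2)
cv2.imwrite('pics/s13.png',np.hstack([a,b]))
E
```

```text
16.3833 [0.4901 0.2378 0.2658] jaw 1.713 zax [-0.061 -0.    -0.998] w 0.0855 F [ 0.8 -0.1 -0. ] q [ 0.31  0.25  1.49  0.02  1.46 -1.4 ]
holebottom(unpivoted)-tip fwd -2.9 row 0.0 up 99.0 mm
TCP-seat fwd -51.5 row -0.1 up 198.3 mm
along axis 189.25485238569615
pred scene: home [224. 306.] tip [241. 244.]
pred wrist [[259. 203.]
 [259. 195.]
 [258. 206.]
 [291. 206.]
 [226. 206.]] [258 205]
```

View pics/s13.png

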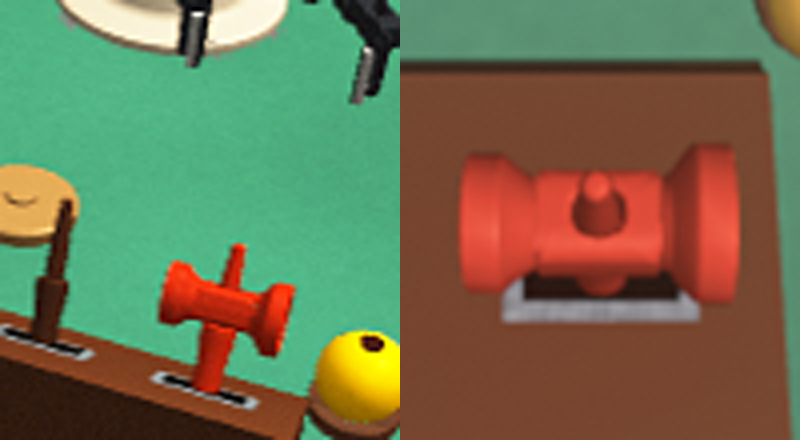

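The cup hangs on the ken, released: centre in the scene ≈(227,308) against (224,306) predicted. Its length lies along the row, with the large cup on robot's left. The gripper is well clear.

```bash
python3 -c "
from rig import *
print(sign_off())"
```

```text
the job is handed in; nothing more can be done
None
```

The red padauk cross-cup is hanging on its ken's shoulder, released, and I've handed the job in; the hand-in reports no verdict.

**What I did:**
- I pinched the ken's spike to straighten it; it had been leaning left by about its full 11 degrees.
- The arm's moves can't tilt the tool, so I gripped the cup across its two rims rather than by the bar's flat sides.
- I hooked the hole over the tip, let the spike pivot the cup in the pads, and slid it down the ken's axis. I kept it gripped until it met the shoulder, then let go and backed off upward.

**Last checks:**
- **Seating:** with the fingers still gripping, the press force rose to 24 N. The silhouette fit peaked at about 55 mm up the axis against the 54 mm target, though the peak was broad (best overlap 0.77).
- **Final picture:** the cup's centre was within about 1 pixel (roughly 3 mm) of where it was predicted. Its length ran along the row with the large cup on the robot's left, and the spike stood through the hole.
- **Robot:** it finished clear of everything, at about 16.4 s of the 48 s.

**Not checked:** I didn't measure the final hole tilt as a number or do a final pass on the bystanders. I saw no contact with the other two ken or any bystander.

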